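# Open the yellow-lidded bur box on the dental bench

### The job

Open the bur box with the yellow lid: lift the lid's handle end over the stop lip, slide the lid out of its grooves on that side, and lay it flat, handle up, in the middle of the grey square pad, setting it down rather than dropping it. Leave the blue-lidded box shut.

Things in the scene. Friction and masses are not known exactly. Their poses are not given: they have to be found in the camera images.
- yellow_lid: Yellow lid, 130 (x) x 74 (y) x 5 mm, about 70 g. Origin: centre of its underside, z up; shut, its axes are its box's. A block handle 14 (x) x 22 (y) mm stands at x = -50, y = 0, from z = 5 to 35 mm. To free it raise the handle 8 to 12 mm (the lid tilts, far end still in the grooves), then at that height draw it along the box's -x 55 to 75 mm; past 52 mm it is clear and lifts away.
- yellow_box: White box under the yellow lid, fixed, 144 (x) x 92 (y) mm. Origin: centre of its underside, on the bench. Lid rests on ledges at z = 40 mm, 3 mm play each side. At the -x (handle) end, towards the robot, a stop lip rises to 45 mm, level with the lid's top, 2 mm off its edge. Groove roofs (underside 51, top 55 mm) cover the lid's long edges from x = 15 to 67 mm; far end closed.
- blue_lid: Blue lid of the same shape and size in a second, identical white box, also fixed to the bench; same axes and origin as the yellow lid. To be left shut.
- pad: Grey square pad, 190 x 190 x 4 mm, fixed flat on the bench. Origin: centre of its underside, on the bench; its top is 4 mm up. The lid goes here, turned any way about the vertical.

How it is judged (in metres and radians):
On the way, in this order (a step that is already met when the one before it is completed fails the run):
1. the yellow lid is raised off its ledges over the lip (its centre at least 2.5 mm up) while still in the grooves (z of yellow_lid in the frame of yellow_box above 0.0425 m and x of yellow_lid in the frame of yellow_box above -0.03 m), for 0.05 s.
2. the yellow lid has been slid out of the grooves, more than 50 mm towards the box's lip end (x of yellow_lid in the frame of yellow_box below -0.05 m), for 0.05 s.
At the end, for the whole second after the job is handed in: The yellow lid lies still on the grey pad, handle up and flat within about 7 degrees, its centre within 60 mm of the pad's centre; the blue lid is within 15 mm of where it was, in its box (horizontal distance between yellow_lid and pad below 0.06 m and z of yellow_lid in the frame of pad below 0.01 m and angle between yellow_lid's own z axis and vertical below 0.12 rad and linear speed of yellow_lid below 0.02 m/s and distance of blue_lid from where it was at the start of the episode below 0.015 m); the robot touches nothing.
It fails at once if the blue lid is moved by more than 15 mm (distance of blue_lid from where it was at the start of the episode above 0.015 m).
It fails at once if the yellow lid is dropped: near bench height (its underside below 20 mm) it moves faster than 0.8 m/s, as after a fall of more than 35 mm (height (world z) of yellow_lid below 0.02 m and linear speed of yellow_lid above 0.8 m/s).
It also fails if it takes over 45 s, if anything falls off the work surface, if the arm or the gripper's body presses on something with over 40 N, if the wrist force passes 120 N, or if a joint passes its speed limit or range.

### The arm

A 6-joint arm with a two-finger parallel gripper is mounted at the origin on the work surface. World frame = base frame: x ahead of the robot, y to its left, z up, the work surface at z = 0. Lengths are in mm, angles in rad, forces in N, time in s.
With the tool pointing down it reaches from about 350 to 775 mm from the base axis. Payload 7.3 kg.
Tool frame: the origin (TCP) lies midway between the tips of the shut fingers; the grasp point (between the pads) lies 19 mm behind it; z points along the fingers, y is the line along which they close (so a half turn about z gives the same grasp; the last joint's range is limited). The gripper opens to 92 mm and grips with 3 to 60 N. Pads are 19 mm wide; open, the fingers measure 130 mm over their backs; the gripper's body (75 mm by 190 mm) begins 47 mm behind the grasp point.
Start: joints at [-1.292, 0.342, 1.524, -0, 1.275, -0.146], TCP at [216.397, -478.349, 226.741] pointing down, gripper open.
Joint ranges: [-2.53, 2.53], [-0.77, 2.02], [0.04, 2.7], [-1, 4.14], [0.28, 2.66], [-3.11, 3.11]. Speed limits (rad/s): [2.57, 2.57, 3.14, 3.14, 3.14, 3.14].

### API

Orientations are given as [roll, pitch, yaw] about the fixed x, y, z axes, in that order (R = Rz(yaw) Ry(pitch) Rx(roll)).
In Python, from plant import bot gives the robot as it stands.
- The arm moves only by the tool jog_arm, never from a script. Its arguments are lists of equal length, an entry for each row: "dp": the shift along the tool's x, y, z in m, a list of three; "twist": the turn about the tool's z in degrees. A call has 1 to 10 rows; each row shifts and turns the commanded pose from where the row before left it, along the tool's axes as they then stand; what a row does not reach is not made up. A row lasts 1/8 s, in which the tool goes at most 62.5 mm and 10.7 degrees, less where a joint would pass 70% of its speed; a pose out of reach is approached as far as the arm can. A call is refused whole if a number of a shift passes 0.0625 or a number of a turn 10.7, either way. A call with a gripper value outside its range is refused whole. "jaw" is the finger opening in m, from 0 to 0.0918, set as the call begins (left out, the last holds). The fingers move at their own pace and stop on an object; the grip force is fixed at half the most. Time passes only in rows, so rows that do not move let the fingers close. It gives the time, the measured TCP pose, the force, the opening and the grip force at its end, in the units of the state.
- bot.get_obs(): the state, without advancing time (a new reading comes with each control period).
- bot.capture(name): name is "scene" or "top" or "wrist"; returns the picture (384x512x3 uint8, blue, green, red); there is no depth.
- bot.camera_params(name): a dict with "fx", "fy", "cx", "cy" (pixels), "k1" (the pictures are not rectified: a ray, as slopes to the right and down, at radius r is drawn at 1 + k1 r^2 times it, then the intrinsics apply), "R" (3x3) and "t" (3): a world point X has camera coordinates R X + t. Camera axes: x right, y down, z forward; pixel columns grow to the right and rows downward; lengths in mm; the calibration is good to about 2 mm. A picture is of the moment at which its call begins: read the wrist's pose just before it. camera_params takes no time and is no camera call; for the wrist camera it gives the pose at the moment of the call.
- bot.close_job(): hands the job in; it is judged then, once.
Trained networks look in the newest picture that a camera, given by its name, has taken for a name from the list of things; names that differ only in an ending like _2 or _b are one class to them, and where a whole thing is asked for, a point or a joint stands for the part that bears it (a point fixed in the world has none). Each returns a list of dicts, best first, with "confidence" (0 to 1); they miss things now and then, are a little off and sometimes report something else, mostly with a low value. They report only what shows in the picture. A call takes as long as a camera call.
- bot.find_in(camera, label): "bbox" ([centre column, centre row, width, height] in pixels, round what is visible of it).
- bot.masks_of(camera, label): "pixels" (384x512 bool, what is visible of it) and "bbox" ([centre column, centre row, width, height] in pixels, round what is visible of it).
The state is a dict: "time": time; "joint_positions": joint angles; "dq": joint speeds; "tau": joint torques, N m; "tool_pos": TCP position; "tcp_rot": TCP orientation; "contact_force": force on the tool from outside, world axes, zero at the start; "moment": the same for the moment, N m; "grip_width": finger opening in mm; "finger_force": force on a finger pad.
Only numpy, scipy, OpenCV 4.12 (cv2) and the standard library are available. Lean on these libraries where they do the work, as an engineer would, in place of code of your own. Each camera call takes 0.05 s, during which the arm holds its last target. There are 200 camera calls.

## Working session

There is one attempt and no reset: what is moved stays moved. The work goes in short steps, Python scripts to look and compute and a tool call to move; the robot and the scene stay as the last step left them, time stands still between calls to the robot, and variables do not carry over. Pictures are saved under pics/ and viewed, at most 10 in all, crops included, and the job is handed in when it is done.

Besides the shell and the picture viewer there is one more tool, called after "Call:" as name(argument=value, ...), one argument or row to a line, values as JSON. jog_arm: Moves the arm, as the interface text tells. Its arguments: {"type":"object","properties":{"dp":{"type":"array"},"twist":{"type":"array"},"jaw":{"type":"number"}},"required":["dp","twist"]}

```bash
ls; mkdir -p pics
cat > h.py <<'E'
import numpy as np, cv2
from plant import bot
def pix2world(cam,uv,z,P=None):
    P=P or bot.camera_params(cam)
    uv=np.atleast_2d(np.array(uv,float)); R=np.array(P["R"]);t=np.array(P["t"])
    d=(uv-[P["cx"],P["cy"]])/[P["fx"],P["fy"]]
    s=d.copy()
    for _ in range(20): s=d/(1+P["k1"]*(s**2).sum(1,keepdims=True))
    r=np.c_[s,np.ones(len(s))]@R; c=-R.T@t
    return c+r*((z-c[2])/r[:,2:])
def world2pix(cam,X,P=None):
    P=P or bot.camera_params(cam)
    c=np.atleast_2d(X)@np.array(P["R"]).T+np.array(P["t"]); s=c[:,:2]/c[:,2:]
    s=s*(1+P["k1"]*(s**2).sum(1,keepdims=True))
    return s*[P["fx"],P["fy"]]+[P["cx"],P["cy"]]
E
python3 - <<'E'
from h import *
o=bot.get_obs(); print(o)
im=bot.capture("top"); cv2.imwrite("pics/top.png",im)
for n,z in (("yellow_lid",45),("blue_lid",45),("pad",4),("yellow_box",45)):
    for m in bot.masks_of("top",n)[:3]:
        c=max(cv2.findContours(m["pixels"].astype(np.uint8),0,2)[0],key=cv2.contourArea)[:,0]
        w=pix2world("top",c,z)[:,:2].astype(np.float32)
        r=cv2.minAreaRect(w); print(n,round(m["confidence"],2),np.round(m["bbox"]),r)
E
```

```text
pics
{'time': 0.0, 'joint_positions': array([-1.29201414e+00,  3.42733749e-01,  1.52498831e+00, -6.31659650e-06,
        1.27539265e+00, -1.45988188e-01]), 'dq': array([-0.00037013,  0.00158827, -0.00112397, -0.00180251,  0.00037004,
        0.00040297]), 'tau': array([ 1.21108067e-03, -4.31244314e+01, -2.44221336e+01,  7.17716594e-02,
        5.58433158e-02, -1.21035473e-04]), 'tool_pos': array([ 216.27357017, -477.9527225 ,  226.04925516]), 'tcp_rot': array([-3.14008591e+00, -2.15438342e-04,  4.24772052e-01]), 'contact_force': array([ 0.94876455,  0.30328882, -0.59536317]), 'moment': array([ 5.14137040e-05, -2.50643671e-02,  6.66139814e-03]), 'finger_force': 0.0, 'grip_width': 91.9064407515593}
yellow_lid 0.89 [340. 212.  34.  61.] ((553.9113159179688, -213.5633544921875), (74.95187377929688, 130.9838409423828), 87.59010314941406)
blue_lid 0.69 [132. 223.  39.  58.] ((543.57373046875, 245.13665771484375), (80.58673095703125, 129.41229248046875), 85.90003204345703)
pad 0.62 [239. 214.  87.  85.] ((572.1612548828125, 10.952499389648438), (192.43576049804688, 190.7444610595703), 3.7547945976257324)
```

View pics/top.png

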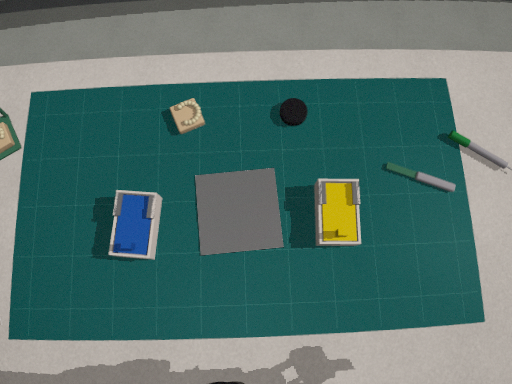

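The picture shows the yellow box at about (339,212) with its handle at (341,233), the pad at (239,212) and the blue box at (135,224). Image up is +x and left is +y. The networks' sizes match the given ones. Next I move above the handle, at about (504,-211).

Call:
jog_arm(
  dp=[
    [0,0,0],
    [0,0,0],
    [0,0,0],
    [0.0395,-0.0397,0],
    [0.0395,-0.0397,0],
    [0.0395,-0.0397,0],
    [0.0395,-0.0397,0],
    [0.0395,-0.0397,0],
    [0.0395,-0.0397,0],
    [0.0395,-0.0397,0],
  ],
  twist=[8.9,8.9,8.9,0,0,0,0,0,0,0],
  jaw=0.06,
)

```text
time: 1.5
tool_pos: [505.3, -210.7, 226.7]
tcp_rot: [3.141, -0.0, -0.041]
contact_force: [-0.1, -1.4, 0.7]
grip_width: 60.1
finger_force: 0.0
```

Call:
jog_arm(
  dp=[
    [0,0,0],
    [0,0,0],
  ],
  twist=[0,0],
)

```text
time: 1.75
tool_pos: [503.8, -212.1, 226.4]
tcp_rot: [3.141, 0.001, -0.04]
contact_force: [-0.7, 0.0, -0.7]
grip_width: 60.1
finger_force: 0.0
```

Run:
```python
from h import *
P=bot.camera_params("wrist"); im=bot.capture("wrist"); o=bot.get_obs(); print(o['tool_pos'],np.degrees(o['tcp_rot']))
for m in bot.masks_of("wrist","yellow_lid")[:2]:
    c=max(cv2.findContours(m["pixels"].astype(np.uint8),0,2)[0],key=cv2.contourArea)[:,0]
    w=pix2world("wrist",c,45,P)[:,:2].astype(np.float32)
    print(m["confidence"],m["bbox"],cv2.minAreaRect(w))
# expected handle top outline and lid outline, from top estimate
a=np.radians(-2.4); C=np.array([553.9,-213.6]); R=np.array([[np.cos(a),-np.sin(a)],[np.sin(a),np.cos(a)]])
def draw(p,z,col):
    q=np.c_[np.array(p)@R.T+C,np.full(4,z)]; cv2.polylines(im,[np.int32(np.round(world2pix("wrist",q,P)))],True,col,1)
cv2.imwrite("pics/w1raw.png",im)
draw([(-57,-11),(-43,-11),(-43,11),(-57,11)],75,(0,0,255))
draw([(-65,-37),(65,-37),(65,37),(-65,37)],45,(255,0,255))
cv2.imwrite("pics/w1.png",im)
```

```text
[ 503.42881578 -212.69474474  226.57442342] [ 1.79987619e+02  3.65740136e-02 -2.39548429e+00]
0.88 [255.2, 120.5, 70.7, 122.4] ((556.7304077148438, -214.6917724609375), (74.88414001464844, 130.23455810546875), 86.51534271240234)
```

View pics/w1.png

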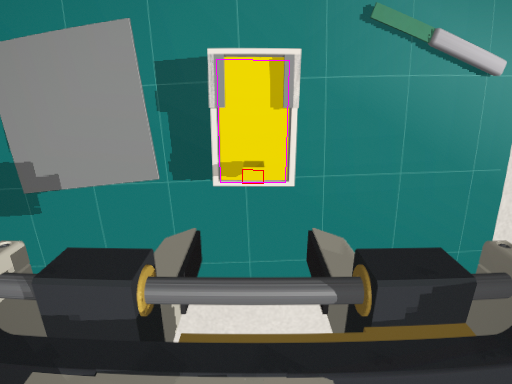

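The wrist picture shows the lid at about (253,120) and its handle near (253,172). My outline sits a few pixels low and is slightly rotated, so I enlarge that area.

Run:
```python
from h import *
im=cv2.imread("pics/w1raw.png")[40:200,195:315]
cv2.imwrite("pics/crop1.png",cv2.resize(im,None,fx=3.7,fy=3.7,interpolation=cv2.INTER_CUBIC))
```

```text
(no output)
```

View pics/crop1.png

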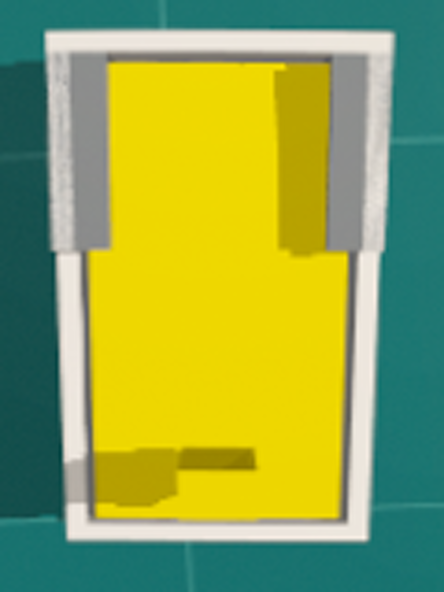

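Run:
```python
from h import *
P=bot.camera_params("wrist"); print(-np.array(P["R"]).T@P["t"])
f=lambda p,z:print(z,np.round(pix2world("wrist",np.array(p)/3.7-0.37+[195,40],z,P)[:,:2],1).tolist())
f([(90,519),(346,519),(89,250),(349,250)],45)
f([(178,448),(256,448)],45); f([(178,470),(256,470)],75)
f([(66,540),(369,540)],45); f([(45,32),(394,32),(50,250),(384,250)],55)
```

```text
[ 587.20125266 -217.25809898  384.57126094]
45 [[492.6, -174.0], [489.3, -252.1], [572.4, -179.5], [569.3, -253.8]]
45 [[513.5, -202.0], [512.6, -225.3]]
75 [[513.9, -203.0], [513.0, -224.4]]
45 [[486.2, -166.1], [482.3, -259.1]]
55 [[630.1, -172.9], [626.2, -265.5], [573.3, -169.8], [569.5, -262.4]]
```

Two independent checks agree on the handle centre, about (506.4,-213.7), with yaw -2.5°. I descend to TCP z=51 with the fingers closing along y.

Call:
jog_arm(
  dp=[
    [0.003,0.001,0.04],
    [0,0,0.04],
    [0,0,0.04],
    [0,0,0.03],
    [0,0,0.015],
    [0,0,0.01],
    [0,0,0],
    [0,0,0],
  ],
  twist=[0,0,0,0,0,0,0,0],
)

```text
time: 2.85
tool_pos: [507.6, -213.6, 52.7]
tcp_rot: [3.141, -0.002, -0.041]
contact_force: [0.5, -0.7, -0.5]
grip_width: 60.1
finger_force: 0.0
```

Call:
jog_arm(
  dp=[
    [0,0,0],
    [0,0,0],
    [0,0,0],
    [0,0,0],
    [0,0,0],
    [0,0,0],
    [0,0,0],
    [0,0,0],
  ],
  twist=[0,0,0,0,0,0,0,0],
  jaw=0.01,
)

```text
time: 3.85
tool_pos: [507.0, -213.1, 51.7]
tcp_rot: [-3.142, 0.0, -0.041]
contact_force: [-0.8, -0.5, 1.4]
grip_width: 22.0
finger_force: 30.0
```

Opening is 22.0 mm at 30 N, which matches the handle. I raise it 10 mm slowly.

Call:
jog_arm(
  dp=[
    [0,0,-0.0025],
    [0,0,-0.0025],
    [0,0,-0.0025],
    [0,0,-0.0025],
    [0,0,0],
    [0,0,0],
  ],
  twist=[0,0,0,0,0,0],
)

```text
time: 4.6
tool_pos: [507.1, -213.1, 61.6]
tcp_rot: [-3.141, 0.0, -0.041]
contact_force: [1.6, 0.9, -4.9]
grip_width: 21.8
finger_force: 30.0
```

Run:
```python
from h import *
cv2.imwrite("pics/s1.png",bot.capture("scene"))
cv2.imwrite("pics/w2.png",bot.capture("wrist"))
o=bot.get_obs();print(o['tool_pos'],o['contact_force'],o['moment'],o['grip_width'])
```

```text
[ 507.02884967 -213.09945319   61.60567303] [ 2.60852753  0.75212018 -4.5324098 ] [ 0.10734591 -0.19595801 -0.01040268] 21.870357844268653
```

View pics/s1.png

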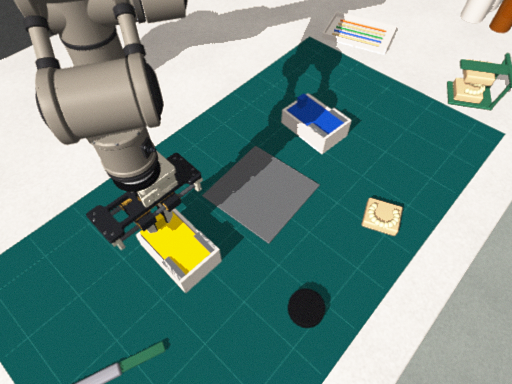

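The scene shows the gripper holding the raised handle end at about (160,225). The downward force is small, about 5 N, so I draw the lid out along -x.

Call:
jog_arm(
  dp=[
    [-0.005,0,0],
    [-0.008,0,0],
    [-0.008,0,0],
    [-0.008,0,0],
    [-0.008,0,0],
    [-0.008,0,0],
    [-0.008,0,0],
    [-0.008,0,0],
    [-0.007,0,0],
    [0,0,0],
  ],
  twist=[0,0,0,0,0,0,0,0,0,0],
)

```text
time: 5.95
tool_pos: [438.7, -210.4, 61.8]
tcp_rot: [-3.142, 0.0, -0.042]
contact_force: [0.7, -1.0, -0.4]
grip_width: 21.9
finger_force: 30.0
```

Run:
```python
from h import *
cv2.imwrite("pics/w3.png",bot.capture("wrist"))
o=bot.get_obs();print(o['tool_pos'],o['contact_force'],o['moment'],o['grip_width'])
```

```text
[ 439.10130434 -210.49945717   61.8075185 ] [-0.73051297 -0.35032429 -1.21932625] [0.04653425 0.05537617 0.07015233] 21.72918153102448
```

View pics/w3.png

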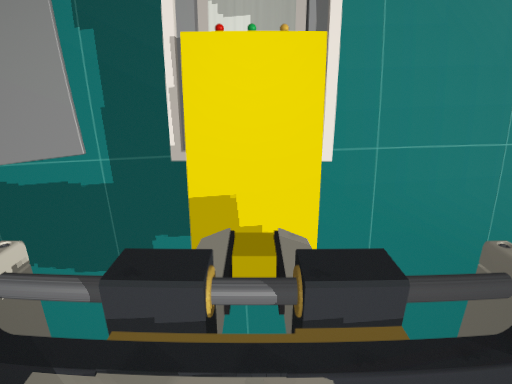

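The lid is out, about 68 mm along, and still gripped; the picture shows its far edge at row 33, clear of the roofs. I lift it and carry it to the pad.

Call:
jog_arm(
  dp=[
    [0,0,-0.01],
    [0,0,-0.02],
    [0,0,-0.025],
    [0,0,-0.02],
    [0,0,-0.005],
    [0,0,0],
  ],
  twist=[0,0,0,0,0,0],
)

```text
time: 6.75
tool_pos: [439.2, -210.4, 141.8]
tcp_rot: [3.141, -0.0, -0.041]
contact_force: [-0.5, -0.4, -0.2]
grip_width: 21.7
finger_force: 30.0
```

Call:
jog_arm(
  dp=[
    [0.0052,-0.0163],
    [0,0],
  ],
  twist=[0,0],
)

```text
$.dp[0]: bad value
```

Call:
jog_arm(
  dp=[
    [0.005,-0.015,0],
    [0.009,-0.028,0],
    [0.009,-0.028,0],
    [0.009,-0.028,0],
    [0.009,-0.028,0],
    [0.009,-0.028,0],
    [0.009,-0.028,0],
    [0.009,-0.028,0],
    [0.0055,-0.0158,0],
    [0,0,0],
  ],
  twist=[0,0,0,0,0,0,0,0,0,0],
)

```text
time: 8.0
tool_pos: [521.7, 14.3, 141.2]
tcp_rot: [3.142, 0.001, -0.039]
contact_force: [-0.1, 1.3, -0.4]
grip_width: 21.6
finger_force: 30.0
```

Run:
```python
from h import *
cv2.imwrite("pics/w4.png",bot.capture("wrist"))
o=bot.get_obs();print(o['time'],o['tool_pos'],o['contact_force'],o['moment'],o['grip_width'])
P=bot.camera_params("wrist")
im=bot.capture("top")
for n,z in (("yellow_lid",120),("blue_lid",45),("pad",4)):
    for m in bot.masks_of("top",n)[:1]:
        c=max(cv2.findContours(m["pixels"].astype(np.uint8),0,2)[0],key=cv2.contourArea)[:,0]
        print(n,round(m["confidence"],2),cv2.minAreaRect(pix2world("top",c,z)[:,:2].astype(np.float32)))
```

```text
8.05 [521.59653236  13.39840428 141.26471398] [-0.71634984 -0.84227969 -0.70765207] [-0.00713534 -0.00288024 -0.01462011] 22.03130254724403
blue_lid 0.92 ((543.1090698242188, 241.19345092773438), (79.67329406738281, 134.43348693847656), 82.36617279052734)
pad 0.62 ((493.8944396972656, 34.59247589111328), (43.510013580322266, 134.90196228027344), 0.02746824361383915)
```

View pics/w4.png

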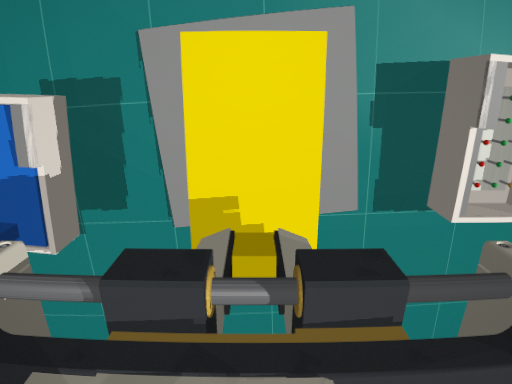

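The picture shows the lid over the pad, handle near (254,255), with the pad's corners showing evenly around it. The badly formed extra call was refused and moved nothing. I lower towards the pad surface, where TCP should be about 15.7.

Call:
jog_arm(
  dp=[
    [0,0,0.015],
    [0,0,0.025],
    [0,0,0.025],
    [0,0,0.02],
    [0,0,0.015],
    [0,0,0.008],
    [0,0,0.004],
    [0,0,0],
  ],
  twist=[0,0,0,0,0,0,0,0],
)

```text
time: 9.25
tool_pos: [522.1, 13.1, 29.9]
tcp_rot: [3.141, -0.0, -0.041]
contact_force: [0.5, -0.4, -0.0]
grip_width: 21.7
finger_force: 30.0
```

Call:
jog_arm(
  dp=[
    [0,0,0.0025],
    [0,0,0.0025],
    [0,0,0.0025],
    [0,0,0.0025],
    [0,0,0.0015],
    [0,0,0],
    [0,0,0],
  ],
  twist=[0,0,0,0,0,0,0],
)

```text
time: 10.12
tool_pos: [522.0, 13.2, 18.3]
tcp_rot: [3.141, -0.0, -0.041]
contact_force: [-2.0, 0.3, 1.7]
grip_width: 22.0
finger_force: 30.0
```

Call:
jog_arm(
  dp=[
    [0,0,0.001],
    [0,0,0.001],
    [0,0,0.0005],
    [0,0,0],
    [0,0,0],
  ],
  twist=[0,0,0,0,0],
)

```text
time: 10.75
tool_pos: [521.9, 13.2, 15.8]
tcp_rot: [3.141, 0.0, -0.041]
contact_force: [-3.8, -0.7, 5.2]
grip_width: 21.6
finger_force: 30.0
```

Call:
jog_arm(
  dp=[
    [0,0,0],
    [0,0,0],
    [0,0,0],
    [0,0,0],
    [0,0,0],
  ],
  twist=[0,0,0,0,0],
  jaw=0.06,
)

```text
time: 11.38
tool_pos: [521.9, 13.2, 15.7]
tcp_rot: [3.142, -0.0, -0.041]
contact_force: [0.7, -0.6, 0.3]
grip_width: 59.3
finger_force: 0.0
```

Call:
jog_arm(
  dp=[
    [0,0,-0.005],
    [0,0,-0.015],
    [0,0,-0.03],
    [0,0,-0.04],
    [0,0,-0.04],
    [0,0,-0.04],
    [0,0,0],
    [0,0,0],
  ],
  twist=[0,0,0,0,0,0,0,0],
)

```text
time: 12.38
tool_pos: [521.5, 13.3, 185.8]
tcp_rot: [3.142, 0.0, -0.041]
contact_force: [-0.5, 0.3, -0.3]
grip_width: 60.1
finger_force: 0.0
```

Run:
```python
from h import *
P=bot.camera_params("wrist"); im=bot.capture("wrist"); o=bot.get_obs()
print(o['time'],o['tool_pos'],o['contact_force'],o['grip_width'])
cv2.imwrite("pics/w5.png",im)
for n,z in (("yellow_lid",9),("pad",4)):
    for m in bot.masks_of("wrist",n)[:1]:
        c=max(cv2.findContours(m["pixels"].astype(np.uint8),0,2)[0],key=cv2.contourArea)[:,0]
        print(n,round(m["confidence"],2),cv2.minAreaRect(pix2world("wrist",c,z,P)[:,:2].astype(np.float32)))
```

```text
12.425 [521.19182489  13.27479016 185.10798299] [ 0.26789208 -0.27635172 -0.44654067] 60.144466786119494
yellow_lid 0.84 ((571.3984985351562, 10.688802719116211), (74.10808563232422, 129.17864990234375), 87.52729797363281)
pad 0.7 ((574.8464965820312, 10.13873291015625), (190.76686096191406, 191.60369873046875), 3.5317635536193848)
```

View pics/w5.png

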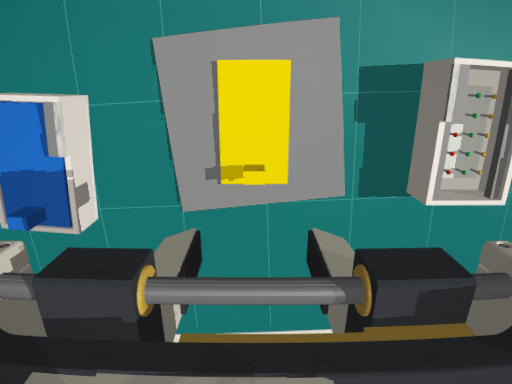

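The yellow lid lies flat at (254,122), handle up and about 4 mm off the pad's centre. The blue box is shut and the gripper is clear.

```bash
python3 -c "
from plant import bot
print(bot.close_job())"
```

```text
the job is handed in; nothing more can be done
None
```

The yellow lid was lifted over the lip, slid out and set down flat, handle up, about 4 mm from the pad's centre; the blue-lidded box stayed shut, and the job is handed in at about 12.5 s, with no verdict shown.

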